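Hook the force gauge onto the tether anchor and give it a check pull

TASK

Pick up the hand-held force gauge and push the mouth of its hook sideways onto the upright bar of the child-seat tether anchor that is bolted to the test block, gently, until the hook's sprung safety latch has flipped shut behind the bar. Then draw the gauge straight back so that the bar lies in the far end of the hook and hold a steady check pull of 12 N, give or take 3 N, for a second; never load the anchor with more than 25 N. Let go and leave the gauge lying flat on the bench, hooked on with the bar still at the far end of the hook and the latch shut, without disturbing anything else.

Things in the scene. Friction and masses are not known exactly. Their poses are not given: they have to be found in the camera images.
- gauge_grip (a point): centre of the neck of the force gauge lying display up on the bench, half-way up: grip here. 0.35 to 0.6 kg. Gauge axes: x forward to the hook, y left, z up. Neck: black, flat-sided, 40 mm wide (y), x -24 to 24, 36 mm high, this point at 18. Behind it (to x -102) a grey case 58 wide, 36 high; in front (x 24 to 33) a collar 34 wide, then the hook.
- hook_mouth (a point): middle of the mouth on the hook's left side, at (52.5, 15.5, 0) mm from gauge_grip in gauge axes: a 16 mm gap between the shank's lug (x 44) and the nose tip (x 60, y 10 to 21). The bar enters towards gauge -y, pushes the latch in and meets the hook's back when its centre is 32.5 mm past this point; the latch slips off it and flips shut in the last few mm of this.
- hook_seat (a point): where the bar's centre lies when seated in the bowl at the hook's far end: (81.5, -4.5, 0) mm from gauge_grip in gauge axes. The hook is a level 10 mm round steel bar at this height (13 mm clear of the bench): back along x 48 to 70 with inner side at y -20 (outer -30), half-round bowl to x 95, nose on the left (+y). Drawing the gauge to its -x loads the bar here.
- latch (a joint): angle of the sprung safety latch across the hook's mouth, rad: 0 shut (its rest), up to 1.35 pushed inward. A steel flap 22 mm long, hinged on the shank's lug at (41, 8, 0) mm from gauge_grip, its free end behind the nose; it opens only inward and springs back by itself. A bar pushing it open feels about 1 to 6 N.
- anchor_bar (a point): nominal middle of the tether anchor's upright bar, 18 mm above the bench; as bolted up the bar stands up to 3 mm off it in x and 4 mm in y. A fixed loop of 6 mm steel wire: bar and two level legs (5 and 38 mm up) running 50 mm along +x to a block 90 mm wide, 70 high, foot to x 153. y left, z up. Point the gauge along +x at lying height, hook between bar and block, and move from -y to +y.
- unit_open: bystander: opened control unit, aluminium tray 96 x 84 mm, 23 mm high, with four ears and a green circuit board; origin under its centre
- unit_closed: bystander: closed aluminium control unit 96 x 84 mm, 30 mm high, with four ears, a black connector and a label; origin under its centre
- screwdriver: bystander: green cordless screwdriver lying on its side, 48 mm high; origin under its barrel, which runs along x from -60 to 115 mm; its handle runs along -y to -114 mm
- spool: bystander: aluminium-coloured solder spool standing upright, 54 mm across, 52 mm high; origin under its centre
- spare_anchor: bystander: a spare, loose tether anchor lying on its plate, 58 x 56 mm, its loop standing 51 mm high; origin under its centre
- screw_tray: bystander: empty aluminium tray 110 x 90 mm, 22 mm high; origin under its centre
- cutters: bystander: side cutters with red handles lying flat, 140 mm long, 13 mm high; origin under the middle
- mouse: bystander: black computer mouse 105 x 60 mm, 34 mm high; origin under its centre

How it is judged (in metres and radians):
On the way, in this order (a step that is already met when the one before it is completed fails the run):
1. the bar is in the hook's mouth and pushes the latch inward (value of joint latch above 0.4 rad and contact force between latch and anchor above 0.3 N and horizontal distance between anchor_bar and hook_mouth below 0.045 m), for 0.02 s.
2. the bar is inside the hook and the latch has flipped shut behind it (value of joint latch below 0.12 rad and y of anchor_bar in the frame of hook_seat below 0.012 m and horizontal distance between anchor_bar and hook_seat below 0.045 m), for 0.1 s.
3. a check pull of 9 to 15 N with the bar seated at the far end of the hook and the latch shut (contact force between gauge and anchor between 9 and 15 N and value of joint latch below 0.12 rad and horizontal distance between anchor_bar and hook_seat below 0.009 m), for 0.8 s.
At the end, for the whole second after the job is handed in: the gauge lies flat and still on the bench (tilt under 0.1 rad, its centre within 6 mm of lying height), let go, with the bar in the far end of the hook (hook_seat within 15 mm of anchor_bar) and the latch shut (under 0.12 rad) (value of joint latch below 0.12 rad and horizontal distance between anchor_bar and hook_seat below 0.015 m and angle between gauge_grip's own z axis and vertical below 0.1 rad and height (world z) of gauge_grip below 0.024 m and linear speed of gauge below 0.02 m/s); the robot touches nothing.
It fails at once if the anchor is loaded with more than 25 N (contact force between gauge and anchor above 25 N).
It fails at once if a bystander is shifted by more than 20 mm (distance of any of unit_open, unit_closed, screwdriver, spool, spare_anchor, screw_tray, cutters, mouse from where it was at the start of the episode above 0.02 m).
It also fails if it takes over 58 s, if anything falls off the work surface, if the arm or the gripper's body presses on something with over 40 N, if the wrist force passes 120 N, or if a joint passes its speed limit or range.

ROBOT

A 6-joint arm with a two-finger parallel gripper is mounted at the origin on the work surface. World frame = base frame: x ahead of the robot, y to its left, z up, the work surface at z = 0. Lengths are in m, angles in degrees, forces in N, time in s.
With the tool pointing down it reaches from about 0.3 to 0.75 m from the base axis. Payload 8.5 kg.
Tool frame: the origin (TCP) lies midway between the tips of the shut fingers; the grasp point (between the pads) lies 19 mm behind it; z points along the fingers, y is the line along which they close (so a half turn about z gives the same grasp; the last joint's range is limited). The gripper opens to 85 mm and grips with 20 to 120 N. Pads are 22 mm wide; open, the fingers measure 114 mm over their backs; the gripper's body (76 mm by 85 mm) begins 54 mm behind the grasp point. The pads swing forward as they close: fully open they stand 13 mm farther back than shut.
Start: joints at [-75.762, 21.807, 74.336, -0, 83.858, -12.336], TCP at [0.246, -0.492, 0.231] pointing down, gripper open.
Joint ranges: [-178.18, 178.18], [-50.72, 133.34], [12.68, 142.11], [-81.47, 261.47], [9.98, 163.14], [-165.26, 165.26]. Speed limits (degrees/s): [136.94, 136.94, 180, 180, 180, 180].

INTERFACE

Orientations are given as a 3x3 rotation matrix whose columns are the frame's x, y, z axes.
In Python, from workcell import get_state, read_camera, job_done, outline_of gives the robot as it stands. The module is installed in compiled form; this text tells all that it offers.
- The arm moves only by the tool apply_moves, never from a script. Its argument "steps" is one flat list of numbers, 5 for each row, row after row: the shift along the tool's x, y, z in m, then the turn about the tool's z in degrees, then the finger opening in m, from 0 to 0.0854. In form: [dx, dy, dz, roll, grip, dx, dy, dz, roll, grip, ...]. A call has 1 to 10 rows; each row is the pose to reach, as a shift and turn from the pose commanded when the call began, along the tool's axes at that moment; what a row does not reach only later rows make up. A row lasts 1/10 s, in which the tool goes at most 50 mm and 8.59 degrees, less where a joint would pass 70% of its speed; a pose out of reach is approached as far as the arm can. A call with a gripper value outside its range is refused whole. The fingers move at their own pace and stop on an object; the grip force is fixed at half the most. Time passes only in rows, so rows that repeat a pose let the fingers close. It gives the time, the measured TCP pose, the force, the opening and the grip force at its end, in the units of the state.
- get_state(): the state, without advancing time (a new reading comes with each control period).
- read_camera(name): name is "side" or "top"; returns a dict with "frame" (400x640x3 uint8, red, green, blue), "range_z" (400x640 float32, m along the optical axis (not along the pixel's ray), 0 where there is no reading), "intrinsics" (3x3 intrinsics, pixels), "k1" (the pictures are not rectified: a ray, as slopes to the right and down, at radius r is drawn at 1 + k1 r^2 times it, then the intrinsics apply), "rvec" (rotation vector, rad) and "tvec" (3), from world to camera coordinates, as OpenCV has them. Camera axes: x right, y down, z forward; pixel columns grow to the right and rows downward; lengths in m; the calibration is good to about 2 mm. A picture is of the moment at which its call begins.
- job_done(): hands the job in; it is judged then, once.
Trained networks look in a picture, given as the dict that the camera call returned (one of the last four; its "shot" number tells which), for a name from the list of things; names that differ only in an ending like _2 or _b are one class to them, and where a whole thing is asked for, a point or a joint stands for the part that bears it (a point fixed in the world has none). Each returns a list of dicts, best first, with "score" (0 to 1); they miss things now and then, are a little off and sometimes report something else, mostly with a low value. They report only what shows in the picture. A call takes as long as a camera call.
- outline_of(picture, thing): "mask" (400x640 bool, what is visible of it) and "centre" ([row, column] in pixels, amid what is visible of it).
The state is a dict: "time": time; "qpos": joint angles; "qd": joint speeds; "tau": joint torques, N m; "tool_pos": TCP position; "eef_rot": TCP orientation; "contact_force": force on the tool from outside, world axes, zero at the start; "wrist_torque": the same for the moment, N m; "width": finger opening in m; "finger_force": force on a finger pad.
Only numpy, scipy, OpenCV 4.12 (cv2) and the standard library are available. Lean on these libraries where they do the work, as an engineer would, in place of code of your own. Each camera call takes 0.05 s, during which the arm holds its last target. There are 200 camera calls.

## Working session

There is one attempt and no reset: what is moved stays moved. The work goes in short steps, Python scripts to look and compute and a tool call to move; the robot and the scene stay as the last step left them, time stands still between calls to the robot, and variables do not carry over. Pictures are saved under pics/ and viewed, at most 10 in all, crops included, and the job is handed in when it is done.

Besides the shell and the picture viewer there is one more tool, called after "Request:" as name(argument=value, ...) on one line, values as JSON. apply_moves: Moves the arm, as the interface text tells. Its arguments: {"type":"object","properties":{"steps":{"type":"array","items":{"type":"number"}}},"required":["steps"]}

```bash
mkdir -p pics
cat > h.py <<'E'
import numpy as np,cv2
from workcell import get_state,read_camera,job_done,outline_of
def cloud(p,mask=None):
    K=np.array(p["intrinsics"]);R=cv2.Rodrigues(np.array(p["rvec"]))[0];t=np.array(p["tvec"]).ravel()
    z=p["range_z"]; m=z>0
    if mask is not None: m&=mask
    v,u=np.nonzero(m)
    n=undist(p,u,v)
    c=np.c_[n,np.ones(len(n))]*z[v,u][:,None]
    return (c-t)@R, np.c_[v,u]
def undist(p,u,v):
    K=np.array(p["intrinsics"]);k=p["k1"]
    return cv2.undistortPoints(np.c_[u,v].astype(float).reshape(-1,1,2),K,np.array([k,0,0,0.])).reshape(-1,2)
def ray_at_z(p,u,v,h):
    R=cv2.Rodrigues(np.array(p["rvec"]))[0];t=np.array(p["tvec"]).ravel()
    n=undist(p,np.atleast_1d(u),np.atleast_1d(v));d=np.c_[n,np.ones(len(n))]@R;o=-R.T@t
    return o+d*((h-o[2])/d[:,2])[:,None]
def proj(p,X):
    return cv2.projectPoints(np.array(X,float).reshape(-1,1,3),np.array(p["rvec"]),np.array(p["tvec"]),np.array(p["intrinsics"]),np.array([p["k1"],0,0,0.]))[0].reshape(-1,2)
def save(p,n,box=None,s=1):
    f=p["frame"][:,:,::-1]
    if box: f=f[box[0]:box[1],box[2]:box[3]]
    cv2.imwrite("pics/"+n,cv2.resize(f,None,fx=s,fy=s,interpolation=cv2.INTER_CUBIC))
E
python3 - <<'E'
from h import *
np.set_printoptions(precision=4,suppress=True)
ims=[]
for c in("top","side"):
    p=read_camera(c);R=cv2.Rodrigues(np.array(p["rvec"]))[0];print(c,"cam at",-R.T@np.array(p["tvec"]).ravel(),"fwd",R[2],p["intrinsics"][0][0])
    save(p,c+"0.png",s=1.2)
    for n in("gauge_grip","anchor_bar","hook_mouth","latch","unit_open","unit_closed","screwdriver","spool","spare_anchor","screw_tray","cutters","mouse"):
        try:
            for d in outline_of(p,n)[:2]:
                X,_=cloud(p,d["mask"]);print(n,round(d["score"],2),d["centre"],d["mask"].sum(),np.median(X,0) if len(X) else "", np.percentile(X,[2,98],axis=0).ravel() if len(X) else "")
        except Exception as e: print(n,e)
s=get_state();print(s["eef_rot"],s["contact_force"])
E
```

```text
top cam at [0.4375 0.0196 1.3   ] fwd [ 0.0958 -0.0083 -0.9954] 402.6222572225644
gauge_grip 0.9 [227.0, 236.7] 847 [0.4539 0.2586 0.0353] [0.3914 0.2181 0.0116 0.572  0.3002 0.0413]
anchor_bar 0.7 [149.5, 313.8] 932 [0.7202 0.0205 0.0172] [ 0.6577 -0.0223  0.002   0.7756  0.0659  0.0724]
anchor_bar 0.68 [231.3, 237.1] 867 [0.4569 0.2589 0.0351] [0.3916 0.219  0.0011 0.5721 0.3003 0.0413]
hook_mouth 0.63 [232.2, 237.7] 928 [0.454  0.2588 0.035 ] [ 0.3887  0.2177 -0.0017  0.572   0.3008  0.0413]
unit_open 0.92 [144.1, 405.3] 846 [ 0.7265 -0.2873  0.0113] [ 0.672  -0.3291  0.0011  0.7786 -0.241   0.0286]
unit_open 0.58 [232.2, 235.7] 923 [0.457 0.261 0.035] [ 0.3916  0.2185 -0.0015  0.5721  0.3013  0.0413]
unit_closed 0.89 [149.5, 233.9] 1058 [0.7189 0.2728 0.0289] [ 0.6593  0.2225 -0.0015  0.7854  0.3218  0.0351]
screwdriver 0.63 [209.9, 412.4] 921 [ 0.4995 -0.2883  0.041 ] [ 0.4657 -0.381   0.0026  0.6118 -0.2553  0.0488]
spool 0.88 [182.5, 187.4] 307 [0.6024 0.4159 0.0506] [0.5801 0.3977 0.0004 0.6278 0.4438 0.0571]
spool 0.3 [162.9, 445.6] 281 [ 0.6665 -0.4303  0.0106] [ 0.6138 -0.
[... 1660 characters left out ...]
0.4245 0.0489] [0.5792 0.3974 0.0002 0.6246 0.4444 0.0536]
spare_anchor 0.83 [322.2, 234.2] 506 [0.4908 0.4436 0.0047] [0.4608 0.4116 0.0007 0.5218 0.4729 0.0497]
spare_anchor 0.74 [152.6, 400.8] 423 [ 0.5094 -0.4737  0.0056] [ 0.4439 -0.5267  0.0004  0.5521 -0.4132  0.0242]
screw_tray 0.88 [158.4, 399.1] 435 [ 0.5051 -0.4694  0.0058] [ 0.4437 -0.5076 -0.0002  0.552  -0.3833  0.0447]
cutters 0.64 [148.2, 359.4] 106 [ 0.6683 -0.4256  0.0099] [ 0.6172 -0.4738  0.0015  0.71   -0.403   0.0147]
mouse 0.67 [343.3, 283.4] 1186 [0.3549 0.4204 0.032 ] [0.3104 0.3793 0.0003 0.4058 0.4531 0.0367]
[[ 0.8944  0.4473  0.    ]
 [ 0.4473 -0.8944  0.0001]
 [ 0.     -0.0001 -1.    ]] [ 0.808  -0.3227 -0.2091]
```

View pictures.

View pics/top0.png

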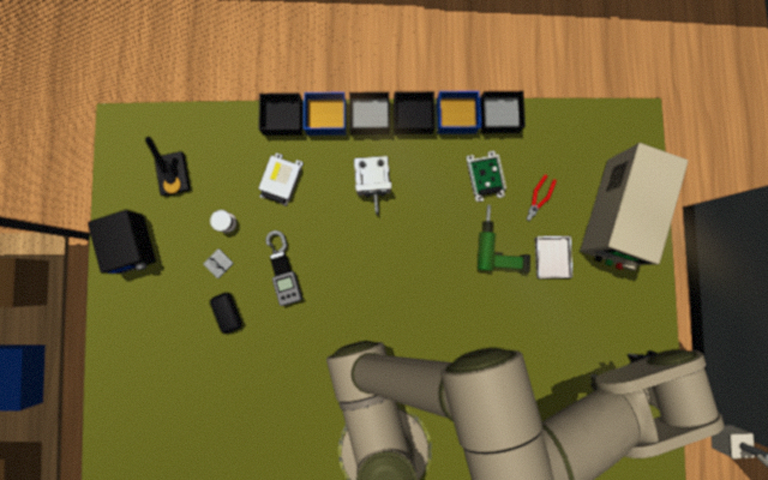

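View pics/side0.png

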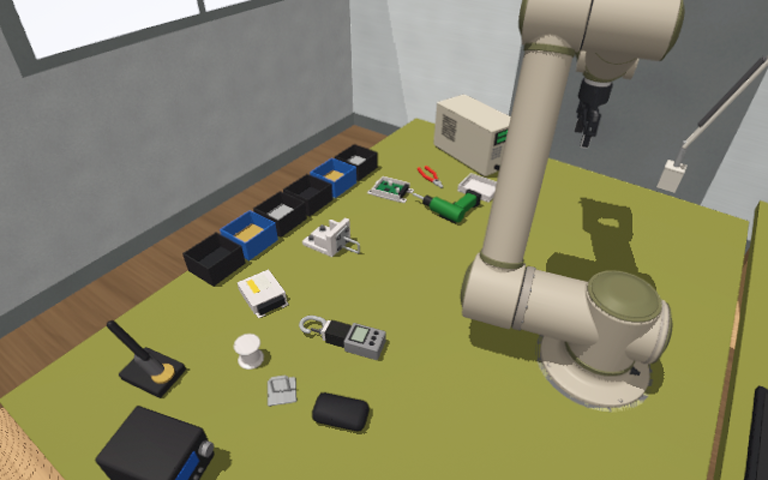

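```bash
cat > m.py <<'E'
from h import *
np.set_printoptions(precision=4,suppress=True)
for c in("top","side"):
    p=read_camera(c)
    d=outline_of(p,"gauge_grip")[0];X,px=cloud(p,d["mask"])
    k=(X[:,2]>0.026)&(X[:,0]<0.55); r=cv2.minAreaRect(X[k,:2].astype(np.float32)*1000)
    print(c,"rect",r,"z",np.median(X[k,2]))
    h=X[(X[:,2]>0.008)]; 
    B=X[k,:2].mean(0);print("pca",B,np.linalg.svd(X[k,:2]-B)[2][0])
    # farthest points along axis
    a=np.linalg.svd(X[k,:2]-B)[2][0];a=a*np.sign(a[0]);n=np.array([-a[1],a[0]])
    s=(X[:,:2]-B)@a;w=(X[:,:2]-B)@n
    for lo in np.arange(-.09,.16,.01):
        q=(s>=lo)&(s<lo+.01)&(X[:,2]>.01)
        if q.sum():print("%.3f"%(lo+.005),q.sum(),np.percentile(w[q],[3,97]),np.median(X[q,2]))
    print("smax",s[X[:,2]>.006].max())
    A,apx=cloud(p)
    q=(A[:,0]>.58)&(A[:,0]<.82)&(A[:,1]>-.08)&(A[:,1]<.12)
    A=A[q]
    t=A[A[:,2]>.06];print("blocktop",len(t),cv2.minAreaRect(t[:,:2].astype(np.float32)*1000))
    for lo in np.arange(.61,.80,.01):
        q=(A[:,0]>=lo)&(A[:,0]<lo+.01)&(A[:,2]>.008)
        if q.sum():print("%.3f"%lo,q.sum(),A[q].min(0)[:],A[q].max(0),np.median(A[q],0))
    if c=="top":save(p,"t1.png",(100,190,280,360),7)
    else:save(p,"s1.png",(170,310,230,350),5)
E
python3 m.py
```

```text
top rect ((467.04541015625, 262.32421875), (162.6324462890625, 58.19194793701172), 15.798720359802246) z 0.036081323101943966
pca [0.4483 0.2561] [-0.9605 -0.2783]
-0.065 9 [-0.0236  0.0159] 0.034115198420105734
-0.055 61 [-0.0277  0.0247] 0.03635393615783952
-0.045 63 [-0.0275  0.0269] 0.03681708528906119
-0.035 62 [-0.0274  0.0282] 0.03531192454023072
-0.025 63 [-0.0275  0.0293] 0.03600426067088467
-0.015 61 [-0.0269  0.0276] 0.03608511290870627
-0.005 62 [-0.0275  0.0268] 0.036742986368741425
0.005 60 [-0.0278  0.0269] 0.0359329905708474
0.015 53 [-0.0265  0.025 ] 0.035402710718073
0.025 46 [-0.0185  0.0197] 0.03607302748033307
0.035 45 [-0.0193  0.0199] 0.03553866393970819
0.045 43 [-0.0184  0.0199] 0.03523828241437877
0.055 46 [-0.0188  0.0188] 0.035533122692276015
0.065 39 [-0.0181  0.0171] 0.03541377048879891
0.075 26 [-0.0178  0.0124] 0.024549420233788956
0.085 22 [-0.0262  0.0108] 0.02152497595239721
0.095 15 [-0.0281  0.0108] 0.021217060078827038
0.105 22 [-0.0279  0.0211] 0.021218162278516833
0.115 18 [-0.0268  0.0195] 0.021770332993400893
0.125 34 [-0.0233  0.0159] 0.0227
[... 3481 characters left out ...]
  0.0094] [0.6993 0.0687 0.0719] [0.6943 0.0606 0.0432]
0.700 31 [0.7007 0.0525 0.009 ] [0.7099 0.0678 0.0502] [0.7048 0.0622 0.0324]
0.710 43 [ 0.7101 -0.0164  0.0096] [0.72   0.0711 0.0531] [0.715  0.0617 0.0324]
0.720 45 [ 0.7201 -0.0147  0.0088] [0.7299 0.0707 0.052 ] [0.725  0.0618 0.0354]
0.730 45 [ 0.7301 -0.015   0.0104] [0.74   0.0703 0.0493] [0.7351 0.0171 0.03  ]
0.740 35 [ 0.7402 -0.0163  0.0085] [0.75   0.0711 0.044 ] [0.7465 0.0151 0.0135]
0.750 59 [ 0.75   -0.0183  0.0084] [0.76   0.0735 0.0265] [0.7538 0.0227 0.0156]
0.760 40 [ 0.7602 -0.0189  0.0087] [0.7687 0.0717 0.0268] [0.7635 0.0199 0.0161]
0.770 18 [ 0.7703 -0.0144  0.0106] [0.78   0.071  0.0152] [0.7731 0.0223 0.0128]
```

The top view shows the gauge hook-up at (277,240) and the anchor bar at (377,212). The side view agrees, and the way between them is free. Going above the gauge now.

Request:
apply_moves(steps=[0.278,-0.287,0.04,5,0.085,0.555,-0.573,0.08,10.6,0.085,0.555,-0.573,0.08,10.6,0.085,0.555,-0.573,0.08,10.6,0.085,0.555,-0.573,0.08,10.6,0.085,0.555,-0.573,0.08,10.6,0.085,0.555,-0.573,0.08,10.6,0.085,0.555,-0.573,0.08,10.6,0.085,0.555,-0.573,0.08,10.6,0.085,0.555,-0.573,0.08,10.6,0.085])

```text
time: 2.5
tool_pos: [0.396, -0.0155, 0.1816]
eef_rot: [[0.961, 0.275, 0.001], [0.275, -0.961, -0.0], [0.001, 0.001, -1.0]]
contact_force: [0.2, -0.4, -0.3]
width: 0.0847
finger_force: 0.0
```

```bash
cat >> h.py <<'E'
def to(x,y,z,yaw):
    s=get_state();R=np.array(s["eef_rot"]);d=R.T@(np.array([x,y,z])-s["tool_pos"])
    y0=np.degrees(np.arctan2(R[1,0],R[0,0]))
    print("pos",np.round(s["tool_pos"],4),"yaw",round(y0,2),"t",s["time"],"F",np.round(s["contact_force"],2),"w",s["width"],"q6",s["qpos"][5]);print("d",np.round(d,4),"roll",round((y0-yaw+180)%360-180,2))
E
python3 -c "
from h import *
to(.486,.269,.15,16)"
```

```text
pos [ 0.396  -0.0155  0.1816] yaw 15.96 t 2.5 F [ 0.16 -0.35 -0.3 ] w 0.08474902230059628 q6 54.55914055693905
d [ 0.1647 -0.2488  0.0316] roll -0.04
```

Request:
apply_moves(steps=[0.165,-0.249,0.032,0,0.085,0.165,-0.249,0.032,0,0.085,0.165,-0.249,0.032,0,0.085,0.165,-0.249,0.032,0,0.085,0.165,-0.249,0.032,0,0.085,0.165,-0.249,0.032,0,0.085,0.165,-0.249,0.032,0,0.085,0.165,-0.249,0.032,0,0.085,0.165,-0.249,0.032,0,0.085])

```text
time: 3.4
tool_pos: [0.4857, 0.2665, 0.1496]
eef_rot: [[0.962, 0.275, -0.0], [0.275, -0.962, -0.0], [-0.0, 0.0, -1.0]]
contact_force: [-0.3, -0.0, -0.0]
width: 0.085
finger_force: 0.0
```

```bash
python3 -c "
from h import *
to(.486,.269,.01,16)
p=read_camera('side');save(p,'s2.png',(200,330,230,350),5)
q=read_camera('top');save(q,'t2.png',(180,280,170,290),5)
for P in(p,q):print(proj(P,[.486,.269,.036]))
"
```

```text
pos [0.4857 0.2665 0.1496] yaw 15.93 t 3.4 F [-0.33 -0.   -0.  ] w 0.08504903466492932 q6 90.58638268671523
d [ 0.001  -0.0023  0.1396] roll -0.07
[[280.85426795 273.15564313]]
[[232.65648397 220.78932873]]
```

View pics/s2.png

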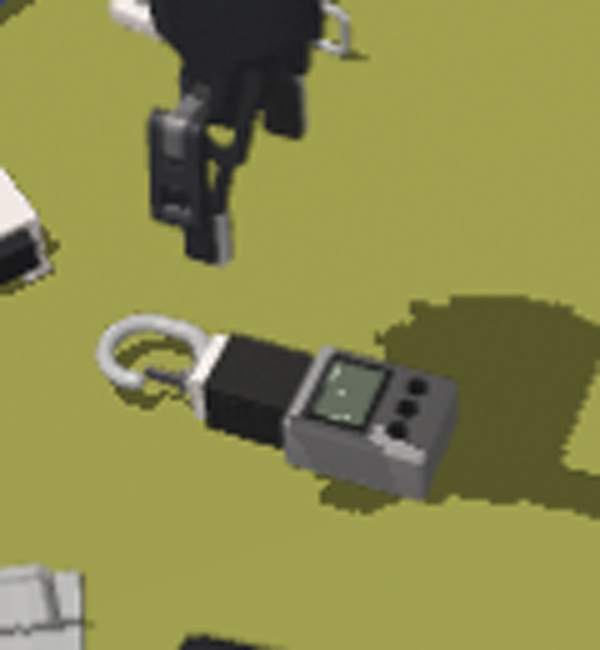

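The side view shows the neck top's centre at crop (260,370), or pixel (282,274). That matches the projected estimate of (281,273), so I go down and grip.

Request:
apply_moves(steps=[0,-0.001,0.05,0,0.085,0,-0.001,0.1,0,0.085,0,-0.001,0.13,0,0.085,0,-0.001,0.144,0,0.085,0,-0.001,0.145,0,0.085,0,-0.001,0.145,0,0.035,0,-0.001,0.145,0,0.035,0,-0.001,0.145,0,0.035,0,-0.001,0.145,0,0.035,0,-0.001,0.145,0,0.035])

```text
time: 4.5
tool_pos: [0.4862, 0.2685, 0.0058]
eef_rot: [[0.961, 0.275, 0.002], [0.275, -0.961, 0.001], [0.002, -0.0, -1.0]]
contact_force: [-0.7, -0.9, 6.5]
width: 0.0394
finger_force: 61.9
```

Request:
apply_moves(steps=[0,0,0,0,0.03,0,0,0,0,0.03,0,0,0,0,0.03])

```text
time: 4.8
tool_pos: [0.4862, 0.2685, 0.0058]
eef_rot: [[0.961, 0.275, 0.002], [0.275, -0.961, 0.001], [0.003, -0.0, -1.0]]
contact_force: [-0.5, -0.9, 6.1]
width: 0.0393
finger_force: 61.9
```

Request:
apply_moves(steps=[0,0,-0.02,0,0.03,0,0,-0.05,0,0.03,0,0,-0.09,0,0.03,0,0,-0.11,0,0.03,0,0,-0.11,0,0.03,0,0,-0.11,0,0.03])

```text
time: 5.4
tool_pos: [0.4849, 0.2681, 0.1136]
eef_rot: [[0.961, 0.275, -0.001], [0.275, -0.961, -0.0], [-0.001, 0.0, -1.0]]
contact_force: [0.7, 0.3, -5.1]
width: 0.0396
finger_force: 62.0
```

```bash
python3 -c "
from h import *
to(.55,-.04,.116,4.4)
p=read_camera('side');d=outline_of(p,'gauge_grip')[0];X,_=cloud(p,d['mask'])
k=X[:,2]>.12;print(d['score'],np.percentile(X[k],[2,98],axis=0),np.median(X[k],0))
q=read_camera('top');
save(p,'s3.png',(180,310,230,360),5)
"
```

```text
pos [0.4849 0.2681 0.1136] yaw 15.98 t 5.4 F [ 0.66  0.26 -5.11] w 0.039635131300094904 q6 90.72236190379274
d [-0.0222  0.3142 -0.0024] roll 11.58Traceback (most recent call last):
  File "<string>", line 4, in <module>
    p=read_camera('side');d=outline_of(p,'gauge_grip')[0];X,_=cloud(p,d['mask'])
                            ~~~~~~~~~~~~~~~~~~~~~~~~~~^^^
IndexError: list index out of range
```

```bash
python3 -c "
from h import *
to(.570,-.040,.106,4.4)"
```

```text
pos [0.4847 0.268  0.1127] yaw 15.97 t 5.5 F [-0.21 -0.29 -4.69] w 0.03904010684188468 q6 90.72246771359552
d [-0.0027  0.3196  0.0067] roll 11.57
```

Request:
apply_moves(steps=[-0.003,0.04,0.0,2,0.03,-0.003,0.08,0.0,4,0.03,-0.003,0.12,0.0,6,0.03,-0.003,0.16,0.0,8,0.03,-0.003,0.2,0.0,10,0.03,-0.003,0.24,0,11.6,0.03,-0.003,0.28,0,11.6,0.03,-0.003,0.305,0,11.6,0.03,-0.003,0.32,0,11.6,0.03,-0.003,0.32,0,11.6,0.03])

```text
time: 6.5
tool_pos: [0.5707, -0.0414, 0.1132]
eef_rot: [[0.997, 0.074, -0.002], [0.074, -0.997, 0.0], [-0.002, -0.001, -1.0]]
contact_force: [-0.4, 1.1, -4.4]
width: 0.0392
finger_force: 62.3
```

```bash
python3 -c "
from h import *
to(.570,-.040,.016,4.4)
p=read_camera('top');
save(p,'t3.png',(130,220,280,400),6)
"
```

```text
pos [ 0.5707 -0.0414  0.1132] yaw 4.26 t 6.5 F [-0.37  1.1  -4.42] w 0.03918051783966049 q6 69.74378877791493
d [-0.0005 -0.0014  0.0972] roll -0.14
```

View pics/t3.png

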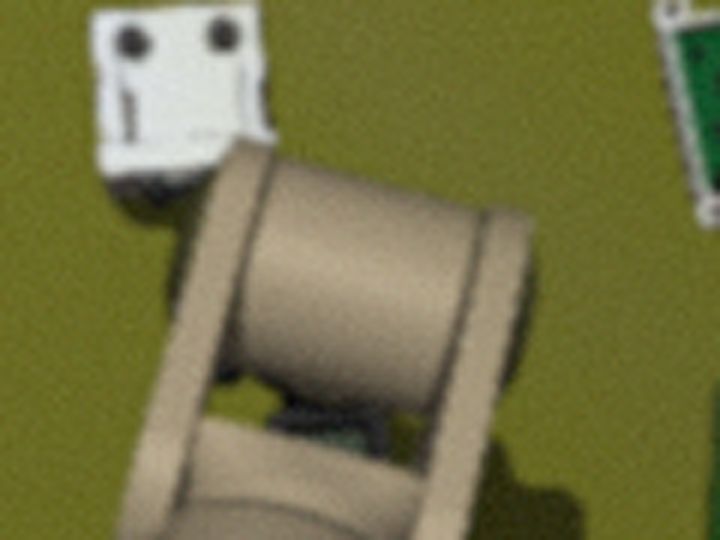

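The top view is blocked by the arm, with only the block visible at crop (180,90). I'll go lower beside the bar and use the side camera.

Request:
apply_moves(steps=[0.002,0,0.04,-0.1,0.03,0.002,0,0.07,-0.1,0.03,0.002,0,0.09,-0.1,0.03,0.002,0,0.1,-0.1,0.03,0.002,0,0.103,-0.1,0.03,0.002,0,0.103,-0.1,0.03])

```text
time: 7.15
tool_pos: [0.573, -0.0394, 0.0118]
eef_rot: [[0.997, 0.079, 0.0], [0.079, -0.997, -0.0], [0.0, 0.0, -1.0]]
contact_force: [0.4, -1.0, -3.7]
width: 0.0393
finger_force: 62.2
```

```bash
python3 -c "
from h import *
to(.570,-.040,.0075,4.4)
p=read_camera('side');
save(p,'s4.png',(165,245,230,340),7)
np.savez('p4.npz',**{k:np.array(v) for k,v in p.items()})
for n in('gauge_grip','anchor_bar'):
  for d in outline_of(p,n)[:2]:
    print(n,d['score'],d['centre'])
bar=np.array([.622,.0135]);print('bar',proj(p,[[*bar,.038],[*bar,.005]]))
s=get_state();G=s['tool_pos'];a=np.radians(4.4);R=np.array([[np.cos(a),-np.sin(a)],[np.sin(a),np.cos(a)]])
f=lambda x,y:[*(G[:2]+R@np.array([x,y])),.02]
print('tip outer, nose, lug',proj(p,[f(.095,-.0045),f(.06,.0155),f(.044,.0155),f(.024,.02)]))
"
```

```text
pos [ 0.573  -0.0394  0.0118] yaw 4.51 t 7.15 F [ 0.4  -1.04 -3.65] w 0.039295507515678695 q6 69.73528259022973
d [-0.003   0.0003  0.0043] roll 0.11
gauge_grip 0.7 [212.1, 337.6]
anchor_bar 0.93 [200.3, 277.5]
bar [[298.5692227  202.54652064]
 [298.82219912 210.4281222 ]]
tip outer, nose, lug [[296.83262268 193.6030781 ]
 [302.48869528 200.32913309]
 [306.65411499 201.95105309]
 [311.18926753 204.76971202]]
```

View pics/s4.png

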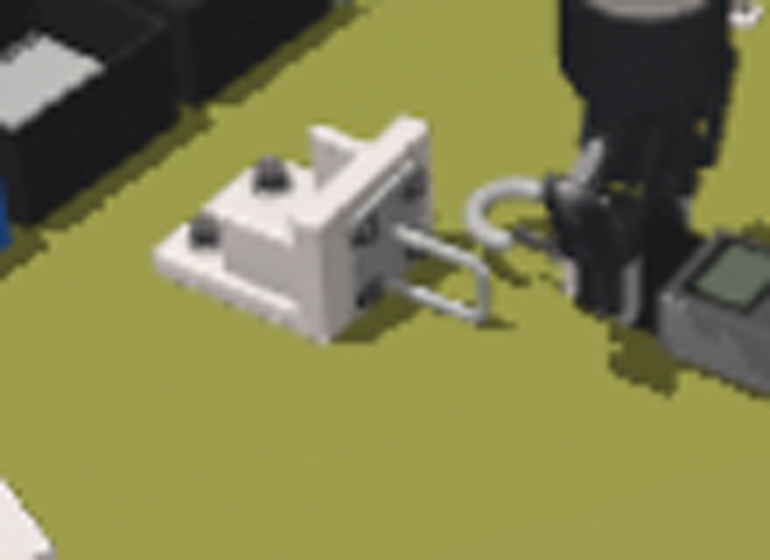

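The side view shows the hook tip at crop (470,210) and the bar from (487,268) to (484,318). Both agree with my projections to within about 1 px. Lowering and starting sideways.

Request:
apply_moves(steps=[0,0,0.003,0,0.03,0,0,0.0045,0,0.03,0,-0.007,0.0045,0,0.03,0,-0.015,0.0045,0,0.03,0,-0.023,0.0045,0,0.03,0,-0.03,0.0045,0,0.03,0,-0.03,0.0045,0,0.03])

```text
time: 8.0
tool_pos: [0.5702, -0.0088, 0.007]
eef_rot: [[0.997, 0.079, -0.0], [0.079, -0.997, 0.0], [-0.0, -0.0, -1.0]]
contact_force: [0.4, -0.7, -3.5]
width: 0.0391
finger_force: 62.3
```

```bash
cat >> h.py <<'E'
def rel():
    s=get_state();R=np.array(s["eef_rot"]);d=R.T@np.array([.622-s["tool_pos"][0],.0135-s["tool_pos"][1],0]);f=R.T@np.array(s["contact_force"])
    print("bar in gauge mm x %.1f y %.1f"%(d[0]*1e3,-d[1]*1e3),"F tool",np.round(f,2),"t",s["time"],"z",s["tool_pos"][2],"T",np.round(s["wrist_torque"],2))
E
python3 -c "
from h import *
rel()
p=read_camera('side')
save(p,'s5.png',(175,235,260,345),9)
"
```

```text
bar in gauge mm x 53.4 y 18.2 F tool [0.31 0.68 3.47] t 8.0 z 0.0069710023676920405 T [ 0.06 -0.06  0.01]
```

View pics/s5.png

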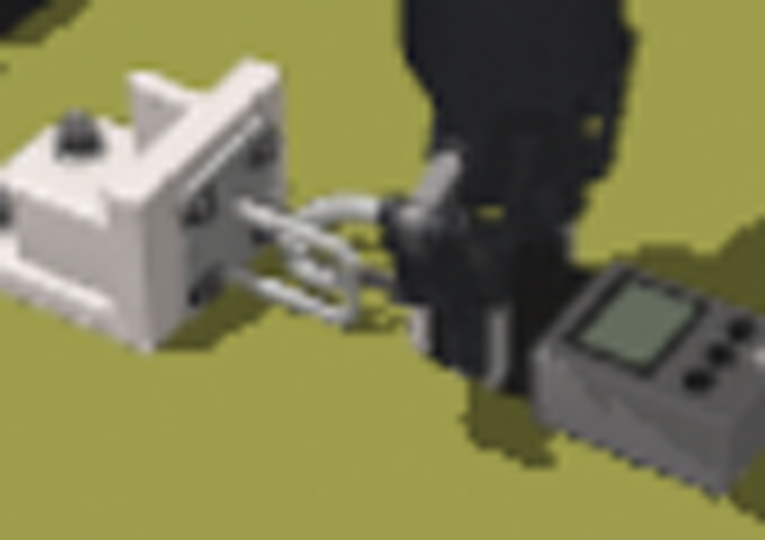

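The hook nose has passed inside the loop and the bar, at crop (350,290), stands just to the right of the nose tip. No contact yet. Pushing in slowly.

Request:
apply_moves(steps=[0.0005,-0.002,0,0,0.03,0.001,-0.004,0,0,0.03,0.001,-0.006,0,0,0.03,0.001,-0.008,0,0,0.03,0.001,-0.01,0,0,0.03,0.001,-0.012,0,0,0.03,0.001,-0.014,0,0,0.03,0.001,-0.016,0,0,0.03,0.001,-0.018,0,0,0.03,0.001,-0.02,0,0,0.03])

```text
time: 9.05
tool_pos: [0.5697, 0.0101, 0.0069]
eef_rot: [[0.997, 0.078, -0.0], [0.078, -0.997, -0.0], [-0.0, -0.0, -1.0]]
contact_force: [-0.1, -2.9, -4.5]
width: 0.0389
finger_force: 62.3
```

```bash
python3 -c "
from h import *
rel()"
```

```text
bar in gauge mm x 52.5 y -0.7 F tool [-0.29  2.87  4.49] t 9.05 z 0.006895906567997663 T [-0.45  0.03 -0.17]
```

Request:
apply_moves(steps=[0,-0.002,0,0,0.03,0,-0.004,0,0,0.03,0,-0.006,0,0,0.03,0,-0.008,0,0,0.03,0,-0.009,0,0,0.03,0,-0.01,0,0,0.03,0,-0.011,0,0,0.03,0,-0.012,0,0,0.03])

```text
time: 9.85
tool_pos: [0.5687, 0.0221, 0.0069]
eef_rot: [[0.997, 0.078, -0.001], [0.078, -0.997, 0.0], [-0.001, -0.0, -1.0]]
contact_force: [-2.1, -0.3, -4.5]
width: 0.039
finger_force: 62.3
```

```bash
python3 -c "
from h import *
rel()"
```

```text
bar in gauge mm x 52.5 y -12.8 F tool [-2.12  0.1   4.46] t 9.85 z 0.006876110706910823 T [0.   0.31 0.02]
```

Request:
apply_moves(steps=[0,-0.0005,0,0,0.03,0,-0.001,0,0,0.03,0,-0.0015,0,0,0.03,0,-0.002,0,0,0.03,0,-0.0025,0,0,0.03,0,-0.003,0,0,0.03])

```text
time: 10.45
tool_pos: [0.5687, 0.0249, 0.0069]
eef_rot: [[0.997, 0.078, 0.0], [0.078, -0.997, -0.0], [0.0, 0.0, -1.0]]
contact_force: [0.9, -0.2, -4.5]
width: 0.0391
finger_force: 62.4
```

```bash
python3 -c "
from h import *
rel()"
```

```text
bar in gauge mm x 52.2 y -15.5 F tool [0.9  0.27 4.5 ] t 10.45 z 0.006932765061256535 T [-0.   -0.02 -0.05]
```

Request:
apply_moves(steps=[0,-0.0005,0,0,0.03,0,-0.001,0,0,0.03,0,-0.0015,0,0,0.03,0,-0.0015,0,0,0.03])

```text
time: 10.85
tool_pos: [0.5685, 0.0264, 0.0069]
eef_rot: [[0.997, 0.078, -0.0], [0.078, -0.997, 0.0], [-0.0, -0.0, -1.0]]
contact_force: [0.6, 1.3, -4.5]
width: 0.039
finger_force: 62.4
```

```bash
python3 -c "
from h import *
rel()
p=read_camera('side')
save(p,'s6.png',(175,235,260,345),9)
"
```

```text
bar in gauge mm x 52.3 y -17.1 F tool [ 0.73 -1.21  4.47] t 10.85 z 0.0069229353666992 T [-0.05 -0.02 -0.03]
```

View pics/s6.png

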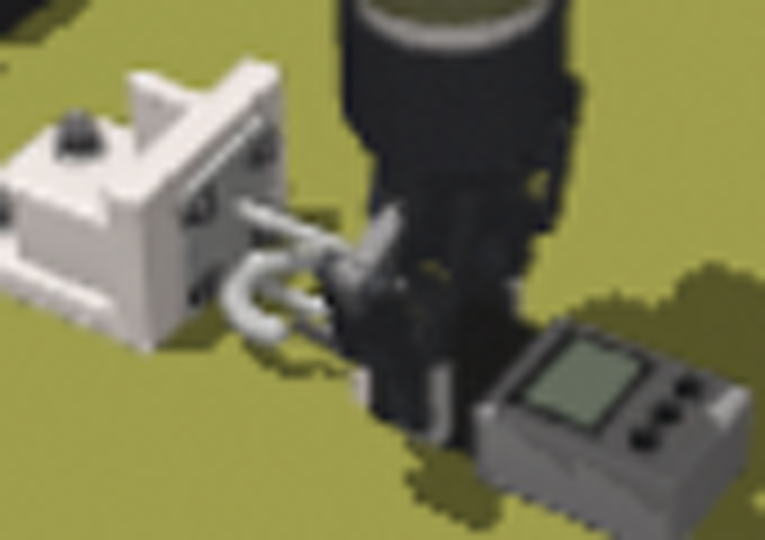

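The hook encloses the bar, and the latch lies from the nose tip at crop (275,330) to (350,345), so it is shut. Now I centre the bar on the bowl and draw back.

Request:
apply_moves(steps=[-0.001,0.003,0,0,0.03,-0.003,0.006,0,0,0.03,-0.006,0.009,0,0,0.03,-0.009,0.0125,0,0,0.03,-0.013,0.0125,0,0,0.03,-0.017,0.0125,0,0,0.03,-0.021,0.0125,0,0,0.03,-0.024,0.0125,0,0,0.03,-0.026,0.0125,0,0,0.03,-0.026,0.0125,0,0,0.03])

```text
time: 11.9
tool_pos: [0.5434, 0.0119, 0.007]
eef_rot: [[0.997, 0.078, -0.0], [0.078, -0.997, 0.0], [-0.0, -0.0, -1.0]]
contact_force: [0.2, -0.0, -4.3]
width: 0.039
finger_force: 62.4
```

```bash
python3 -c "
from h import *
rel()"
```

```text
bar in gauge mm x 78.5 y -4.6 F tool [0.23 0.02 4.32] t 11.9 z 0.006985355666861093 T [0.   0.01 0.03]
```

Request:
apply_moves(steps=[-0.001,0,0,0,0.03,-0.002,0,0,0,0.03,-0.0025,0,0,0,0.03,-0.003,0,0,0,0.03,-0.003,0,0,0,0.03])

```text
time: 12.4
tool_pos: [0.5414, 0.0116, 0.0071]
eef_rot: [[0.997, 0.078, 0.002], [0.078, -0.997, -0.0], [0.002, 0.0, -1.0]]
contact_force: [5.2, 1.2, -5.6]
width: 0.039
finger_force: 62.3
```

```bash
python3 -c "
from h import *
rel()"
```

```text
bar in gauge mm x 80.5 y -4.4 F tool [ 5.27 -0.84  5.57] t 12.4 z 0.007080270001544705 T [ 0.13 -0.75  0.05]
```

Request:
apply_moves(steps=[-0.0005,0,0,0,0.03,-0.001,0,0,0,0.03,-0.001,0,0,0,0.03,-0.001,0,0,0,0.03])

```text
time: 12.8
tool_pos: [0.5412, 0.0115, 0.0071]
eef_rot: [[0.997, 0.078, 0.004], [0.078, -0.997, -0.0], [0.004, 0.0, -1.0]]
contact_force: [9.0, 2.6, -7.6]
width: 0.0391
finger_force: 61.9
```

```bash
python3 -c "
from h import *
rel()"
```

```text
bar in gauge mm x 80.7 y -4.4 F tool [ 9.16 -1.93  7.65] t 12.8 z 0.007147076000311857 T [ 0.34 -1.11  0.07]
```

Request:
apply_moves(steps=[-0.0005,0,0,0,0.03,-0.0005,0,0,0,0.03,-0.0005,0,0,0,0.03,-0.0005,0,0,0,0.03,-0.0005,0,0,0,0.03])

```text
time: 13.3
tool_pos: [0.5411, 0.0115, 0.0072]
eef_rot: [[0.997, 0.078, 0.005], [0.078, -0.997, -0.0], [0.005, 0.001, -1.0]]
contact_force: [11.0, 2.5, -8.9]
width: 0.0391
finger_force: 61.8
```

```bash
python3 -c "
from h import *
rel()"
```

```text
bar in gauge mm x 80.8 y -4.3 F tool [11.17 -1.66  8.98] t 13.3 z 0.007183250149907592 T [ 0.39 -1.34  0.19]
```

Request:
apply_moves(steps=[0,0,0,0,0.03,0,0,0,0,0.03,0,0,0,0,0.03,0,0,0,0,0.03,0,0,0,0,0.03,0,0,0,0,0.03,0,0,0,0,0.03,0,0,0,0,0.03,0,0,0,0,0.03,0,0,0,0,0.03])

```text
time: 14.3
tool_pos: [0.5411, 0.0115, 0.0072]
eef_rot: [[0.997, 0.078, 0.005], [0.078, -0.997, -0.0], [0.005, 0.001, -1.0]]
contact_force: [10.4, 2.4, -8.2]
width: 0.0388
finger_force: 61.8
```

```bash
python3 -c "
from h import *
rel()"
```

```text
bar in gauge mm x 80.8 y -4.3 F tool [10.51 -1.62  8.24] t 14.3 z 0.007183944209713002 T [ 0.38 -1.34  0.23]
```

Request:
apply_moves(steps=[-0.0002,0,0,0,0.03,-0.0002,0,0,0,0.03,-0.0002,0,0,0,0.03,-0.0002,0,0,0,0.03,-0.0002,0,0,0,0.03,-0.0002,0,0,0,0.03,-0.0002,0,0,0,0.03,-0.0002,0,0,0,0.03,-0.0002,0,0,0,0.03,-0.0002,0,0,0,0.03])

```text
time: 15.3
tool_pos: [0.5411, 0.0115, 0.0072]
eef_rot: [[0.997, 0.078, 0.005], [0.078, -0.997, -0.0], [0.005, 0.001, -1.0]]
contact_force: [11.1, 2.3, -8.9]
width: 0.0393
finger_force: 61.8
```

```bash
python3 -c "
from h import *
rel()"
```

```text
bar in gauge mm x 80.8 y -4.3 F tool [11.21 -1.42  8.95] t 15.3 z 0.007203316223917868 T [ 0.41 -1.47  0.19]
```

Request:
apply_moves(steps=[0.001,0,0,0,0.03,0.002,0,0,0,0.03,0.0035,0,0.0005,0,0.03,0.0035,0,0.001,0,0.03,0.0035,0,0.0012,0,0.03,0.0035,0,0.0012,0,0.03])

```text
time: 15.9
tool_pos: [0.542, 0.0118, 0.0059]
eef_rot: [[0.997, 0.078, -0.001], [0.078, -0.997, 0.0], [-0.001, -0.0, -1.0]]
contact_force: [-2.0, -1.1, 0.4]
width: 0.0389
finger_force: 63.0
```

```bash
python3 -c "
from h import *
rel()"
```

```text
bar in gauge mm x 79.8 y -4.6 F tool [-2.11  0.95 -0.38] t 15.9 z 0.005865157710934724 T [0.03 0.12 0.  ]
```

The gauge rests on the bench and is unloaded. Releasing it and rising.

Request:
apply_moves(steps=[0,0,0,0,0.05,0,0,0,0,0.06,0,0,0,0,0.07,0,0,0,0,0.07,0,0,0,0,0.07,0,0,-0.02,0,0.07,0,0,-0.05,0,0.07,0,0,-0.09,0,0.07,0,0,-0.13,0,0.07,0,0,-0.15,0,0.07])

```text
time: 16.9
tool_pos: [0.5432, 0.0117, 0.1592]
eef_rot: [[0.997, 0.078, 0.005], [0.078, -0.997, -0.001], [0.005, 0.001, -1.0]]
contact_force: [-0.2, 0.0, -1.1]
width: 0.07
finger_force: 0.0
```

```bash
python3 -c "
from h import *
rel()
p=read_camera('side')
save(p,'s7.png',(175,235,260,345),9)
d=outline_of(p,'gauge_grip')[0];X,_=cloud(p,d['mask']);print(np.median(X[X[:,2]>.03],0))
"
```

```text
bar in gauge mm x 78.7 y -4.4 F tool [-0.2  -0.05  1.09] t 16.9 z 0.15918544846426308 T [-0.04 -0.04 -0.08]
[0.49494393 0.0122779  0.03587256]
```

View pics/s7.png

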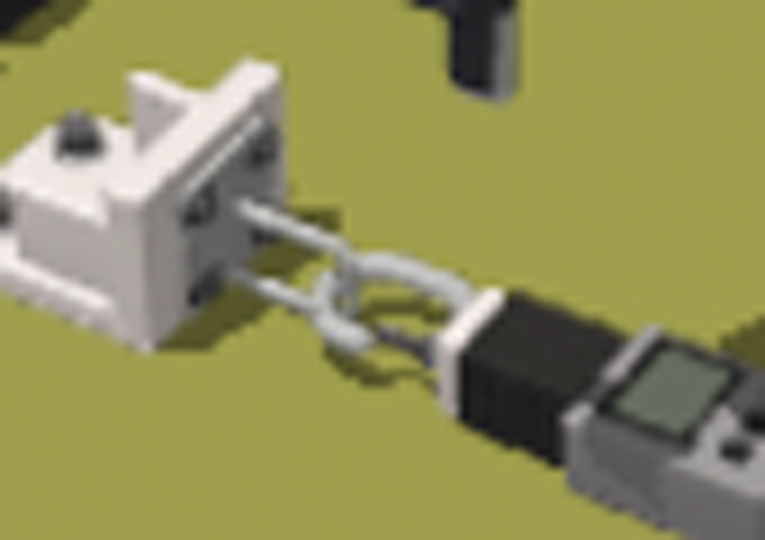

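The gauge lies flat with the bar at the far end of the bowl, at crop (345,275). The latch is shut from (375,335) to (435,355), and the gripper is clear.

```bash
python3 -c "
from h import *
print(job_done())"
```

```text
the job is handed in; nothing more can be done
None
```

I handed the job in at about 17 s: the gauge lies flat on the bench, hooked on with the bar at the far end of the hook and the latch shut, after about 2 s of check pull at roughly 11–12 N by the wrist sensor; no verdict was shown.

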